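Zero the iris ring of a specimen light base and set it to its mark

TASK

Re-zero the iris of the light base: by its upright lug, turn the slim ring clockwise (seen from above) until you feel the stop inside, and hold it snug there with about 10 N for a second, never forcing it beyond 18 N. Then turn it back until the lug lines up with the white mark on the fixed ring beneath, and let go. Don't touch the fixed rings above and below the slim ring, and leave the things around it where they are.

Things in the scene. Friction and masses are not known exactly. Their poses are not given: they have to be found in the camera images.
- axis (a point): Light base, fixed to the bench: grey foot 190 x 170 mm, 35 mm high. On it, on one vertical axis, from below: fixed lower ring, slim knurled metal iris ring (90 mm across, 61 to 72 mm above the bench), fixed upper ring with a glass window. The point is on this axis, 60 mm above the bench (lower ring's top). z is up, x points to the white mark.
- iris_ring (a joint): Ring angle, rad: 0 = lug at the white mark, + anticlockwise from above. Starts at +0.3 to +0.85. Light drag (1.5 N at the lug), stays where left. Its clockwise stop is inside, unseen, set anywhere from -0.95 to -0.4; the stop's springy buffer gives about 1 mm per 4 N at the lug and nudges the ring back when let go. With 10 N at the lug the buffer carries about 9 N.
- lug (a point): Lug of the iris ring: upright metal pin 10 mm thick, 55 mm from the axis, top 92 mm above the bench; a radial bar 8 mm wide, top 68 mm above the bench, joins its foot to the ring. The point is on the pin's axis 80 mm above the bench; x points radially outward. 12 mm are free between pin and upper ring.
- mark (a point): The white radial line, 13 mm long, on the flat top of the fixed lower ring, 67 mm from the axis (the point is its middle, at the height of that top, 60 mm above the bench). Frame as at axis.
- lower_ring: The black fixed lower ring, 150 mm across, flat top 60 mm above the bench. Not to be touched. Origin on the ring axis at bench height.
- upper_ring: The black fixed upper ring, 76 mm across, 72 to 91 mm above the bench. Not to be touched. Origin on the ring axis at bench height.
- unit_tray: Bystander: white open specimen tray, 85 x 110 x 22 mm, loose on the bench. Origin at the centre of its underside.
- jar: Bystander: amber glass jar with a lid, 48 mm across, 75 mm high, loose on the bench. Origin at the centre of its underside.
- pinning_block: Bystander: small stepped wooden block, 50 x 30 x 32 mm, loose on the bench. Origin at the centre of its underside.

How it is judged:
By the outcome, as a careful person would: the job done as asked, in the order asked, and still so for the second after the job is handed in, with the robot touching nothing.
It also fails if it takes over 69 s, if anything falls off the work surface, if the arm or the gripper's body presses on something with over 40 N, if the wrist force passes 120 N, or if a joint passes its speed limit or range.

ROBOT

A 6-joint arm with a two-finger parallel gripper is mounted at the origin on the work surface. World frame = base frame: x ahead of the robot, y to its left, z up, the work surface at z = 0. Lengths are in m, angles in rad, forces in N, time in s.
With the tool pointing down it reaches from about 0.3 to 0.875 m from the base axis. Payload 6.4 kg.
Tool frame: the origin (TCP) lies on the centre line of the jaws, within the pads' length; the fingertips stand 22 mm ahead of it and the grasp point (between the pads) lies 3 mm ahead of it; z points along the fingers, y is the direction in which the jaws open and shut (so a half turn about z gives the same grasp; the last joint's range is limited). The gripper opens to 85 mm and grips with 20 to 120 N. Pads are 22 mm wide; open, the fingers measure 114 mm over their backs; the gripper's body (76 mm by 85 mm) begins 54 mm behind the grasp point. The pads swing forward as they close: fully open they stand 13 mm farther back than shut.
Start: joints at [0.928, 0.181, 1.607, -0, 1.354, -0.206], TCP at [0.243, 0.521, 0.253] pointing down, gripper open.
Joint ranges: [-2.99, 2.99], [-0.89, 2.07], [0.3, 2.58], [-1.14, 4.28], [0, 2.63], [-3.12, 3.12]. Speed limits (rad/s): [2.57, 2.57, 3.01, 3.14, 3.14, 3.14].

INTERFACE

Orientations are given as a unit quaternion [w, x, y, z].
In Python, from bench import telemetry, camera, camera_info, job gives the robot as it stands.
- The arm moves only by the tool move_arm, never from a script. Its argument "motion" is a list of rows, each a list of 7 numbers: the shift along the tool's x, y, z scaled (see below), then the turn, a rotation vector about the tool's x, y, z scaled (see below), then the opening, from 0 (shut) to 1 (fully open). A call has 1 to 8 rows; each row shifts and turns the commanded pose from where the row before left it, along the tool's axes as they then stand; what a row does not reach is not made up. The controller multiplies each number of a shift by 0.025 m and each number of a turn by 6 degrees. A row lasts 1/10 s, in which the tool goes at most 50 mm and 8.59 degrees, less where a joint would pass 70% of its speed; a pose out of reach is approached as far as the arm can. A call with a number of a shift or a turn outside -1 to 1 is refused whole. A call with a gripper value outside its range is refused whole. The fingers move at their own pace and stop on an object; the grip force is fixed at half the most. Time passes only in rows, so rows that do not move let the fingers close. It gives the time, the measured TCP pose, the force and the opening at its end, in the units of the state.
- telemetry.get_obs(): the state, without advancing time (a new reading comes with each control period).
- camera(name): name is "scene" or "top" or "wrist"; returns (picture, depth): 384x512x3 uint8, red, green, blue; 384x512 float32, m along the optical axis (not along the pixel's ray), 0 where there is no reading.
- camera_info(name): a dict with "K" (3x3 intrinsics, pixels), "origin" and "orientation" of the camera in the world. Camera axes: x right, y up, looking along -z (the intrinsics and any distortion apply to the point x, -y, -z); pixel columns grow to the right and rows downward; lengths in m; the calibration is good to about 2 mm. The wrist camera is an equidistant fisheye: a pixel r from the principal point sees the ray r / f radians off the axis. A picture is of the moment at which its call begins: read the wrist's pose just before it. camera_info takes no time and is no camera call; for the wrist camera it gives the pose at the moment of the call.
- job.hand_in(): hands the job in, once; it reports no verdict.
The state is a dict: "time_s": time; "q": joint angles; "dq": joint speeds; "joint_efforts": joint torques, N m; "eef_pos": TCP position; "eef_rot": TCP orientation; "wrist_force": force on the tool from outside, world axes, zero at the start; "torque": the same for the moment, N m; "opening": opening from 0.0 (shut) to 1.0 (fully open).
Only numpy, scipy, OpenCV 4.12 (cv2) and the standard library are available. Lean on these libraries where they do the work, as an engineer would, in place of code of your own. Each camera call takes 0.05 s, during which the arm holds its last target. There are 200 camera calls.

## Working session

There is one attempt and no reset: what is moved stays moved. The work goes in short steps, Python scripts to look and compute and a tool call to move; the robot and the scene stay as the last step left them, time stands still between calls to the robot, and variables do not carry over. Pictures are saved under pics/ and viewed, and the job is handed in when it is done.

Besides the shell and the picture viewer there is one more tool, called after "Emit:" by a JSON object that holds its "op" and its "data", one argument or row to a line. move_arm: Moves the arm, as the interface text tells. Its arguments: {"type":"object","properties":{"motion":{"type":"array","items":{"type":"array","items":{"type":"number","minimum":-1,"maximum":1}}}},"required":["motion"]}

```bash
ls; mkdir -p pics; python3 - <<'E'
from bench import telemetry, camera, camera_info
import cv2,numpy as np
print(telemetry.get_obs())
for n in ["scene","top","wrist"]:
    i=camera_info(n);print(n,i)
    p,d=camera(n);cv2.imwrite(f"pics/{n}0.png",p[:,:,::-1]);np.save(f"pics/{n}0.npy",d)
E
```

```text
pics
{'time_s': 0.0, 'q': array([ 9.27685079e-01,  1.81515611e-01,  1.60801269e+00,  6.43010443e-06,
        1.35383101e+00, -2.06304609e-01]), 'dq': array([ 1.38278154e-03,  1.24971166e-03,  1.04018722e-03,  2.76428244e-04,
       -1.34181229e-03,  2.89405461e-05]), 'joint_efforts': array([ 9.09970458e-04, -4.44868469e+01, -3.51344311e+01, -1.41873220e-04,
        8.86469643e-03,  8.92241673e-06]), 'eef_pos': array([0.24291634, 0.52059022, 0.25239617]), 'eef_rot': array([-3.66841302e-04,  2.16671743e-01,  9.76244117e-01, -8.03562620e-04]), 'wrist_force': array([-0.4576276 ,  0.03067462, -0.64845905]), 'torque': array([-0.0162721 , -0.02348957,  0.01688068]), 'opening': 0.9999763979321805}
scene {'K': array([[369.46601197,   0.        , 250.64938624],
       [  0.        , 369.46601197, 187.73741837],
       [  0.        ,   0.        ,   1.        ]]), 'origin': array([ 1.05268424, -0.17770988,  0.57765096]), 'orientation': array([0.75457722, 0.33886165, 0.21827261, 0.51782533])}
top {'K': array([[408.60360199,   0.        , 263.07190626],
       [  0.        , 408.60360199, 191.43703794],
       [  0.        ,   0.        ,   1.        ]]), 'origin': array([0.43621066, 0.0286319 , 0.86701752]), 'orientation': array([ 0.70736512,  0.01841051, -0.03555522, -0.70571345])}
wrist {'K': array([[297.31863964,   0.        , 256.17037725],
       [  0.        , 297.31863964, 190.83504495],
       [  0.        ,   0.        ,   1.        ]]), 'origin': array([0.17465176, 0.55318412, 0.37286476]), 'orientation': array([ 0.83409908, -0.12523946, -0.07886173,  0.53138934])}
```

View pics/scene0.png

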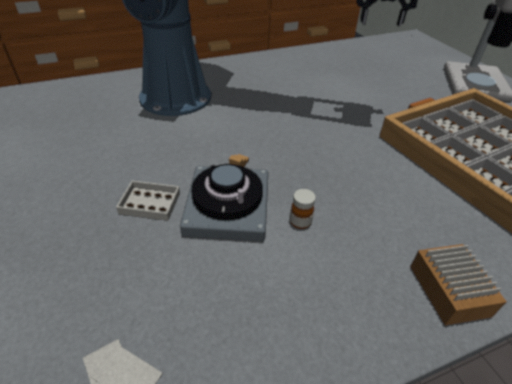

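View pics/top0.png

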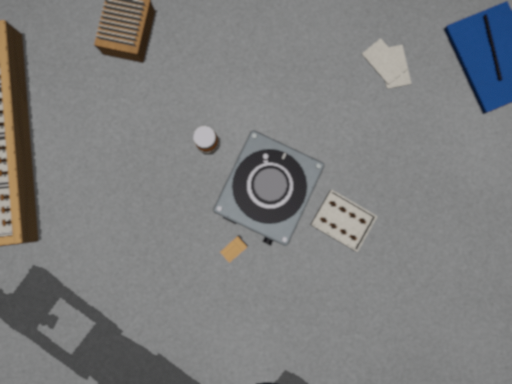

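View pics/wrist0.png

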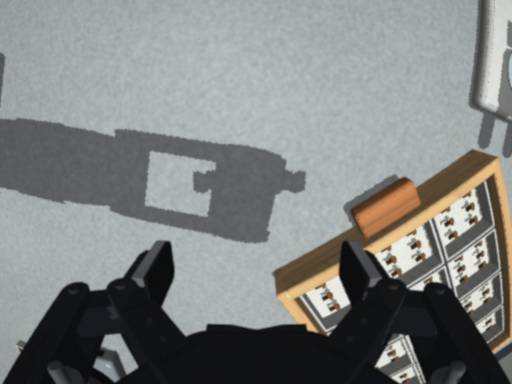

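Top view: the base is centred near (270,185), with the lug near (265,157) and the mark near (284,156). The jar is at (205,138), the block at (234,250) and the tray at (344,219). Next I'll measure these properly.

```bash
cat > h.py <<'E'
import numpy as np,cv2
from scipy.spatial.transform import Rotation as R
def rot(q): return R.from_quat([q[1],q[2],q[3],q[0]])
def ray(info,u,v,fish=False):
    K=np.array(info["K"]);x=(u-K[0,2])/K[0,0];y=(v-K[1,2])/K[1,1]
    if fish:
        r=np.hypot(x,y);s=np.sin(r)/r if r>1e-9 else 1;d=np.array([x*s,-y*s,-np.cos(r)])
    else: d=np.array([x,-y,-1.])
    return np.array(info["origin"]),rot(info["orientation"]).apply(d)
def onplane(info,u,v,z,fish=False):
    o,d=ray(info,u,v,fish);return o+d*(z-o[2])/d[2]
def proj(info,p,fish=False):
    K=np.array(info["K"]);c=rot(info["orientation"]).inv().apply(np.array(p)-info["origin"])
    a=np.array([c[0],-c[1],-c[2]])
    if fish:
        h=np.hypot(a[0],a[1]);t=np.arctan2(h,a[2]);a=np.array([a[0]/h*t,a[1]/h*t,1])
    else:a=a/a[2]
    return K[0,0]*a[0]+K[0,2],K[1,1]*a[1]+K[1,2]
E
python3 - <<'E'
from h import *
from bench import camera_info
p=cv2.imread("pics/top0.png")
c=p[125:255,190:390];cv2.imwrite("pics/topz.png",cv2.resize(c,None,fx=4,fy=4,interpolation=cv2.INTER_CUBIC))
p=cv2.imread("pics/scene0.png")
c=p[140:250,110:320];cv2.imwrite("pics/scz.png",cv2.resize(c,None,fx=3.8,fy=3.8,interpolation=cv2.INTER_CUBIC))
i=camera_info("top")
for n,u,v,z in [("axis",270,185,.091),("lug",265,157,.092),("mark",284,156,.06),("jar",205,138,.075),("block",234,250,.03),("tray",344,219,.022)]: print(n,onplane(i,u,v,z).round(4))
g=p.astype(int)
E
```

```text
axis [ 0.508  -0.0034  0.091 ]
lug [0.5617 0.0063 0.092 ]
mark [ 0.5691 -0.0326  0.06  ]
jar [0.6014 0.1233 0.075 ]
block [0.3809 0.0672 0.03  ]
tray [ 0.4441 -0.1598  0.022 ]
```

View pics/topz.png

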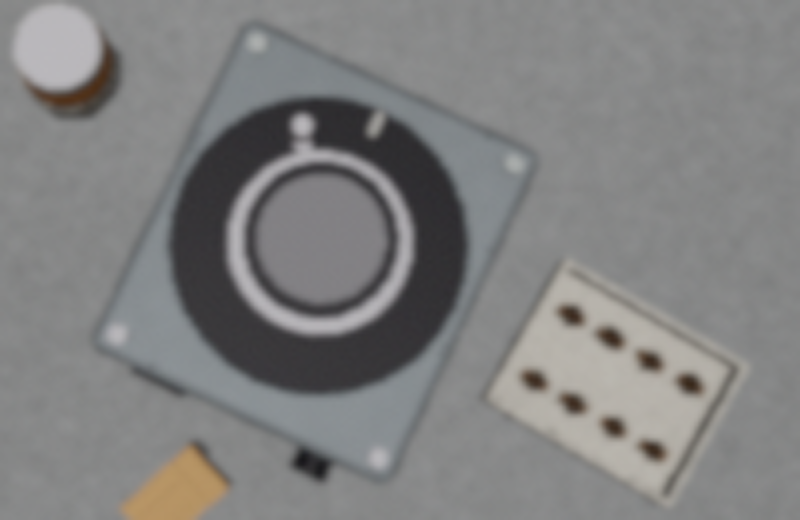

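View pics/scz.png

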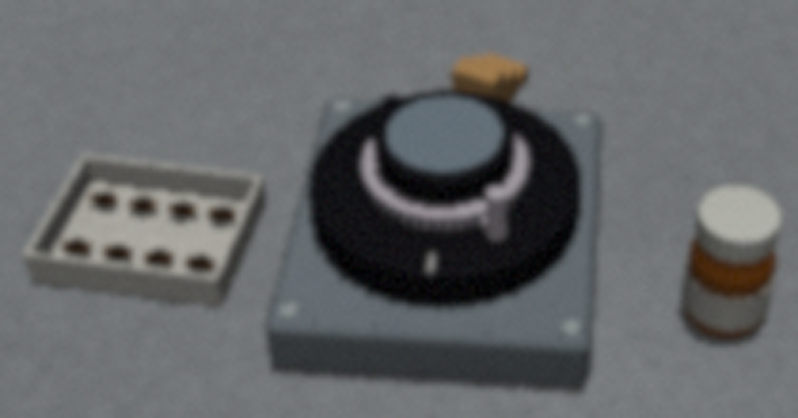

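```bash
python3 - <<'E'
from h import *
from bench import camera_info
i=camera_info("top");p=cv2.imread("pics/top0.png")
hsv=cv2.cvtColor(p,cv2.COLOR_BGR2HSV);g=cv2.cvtColor(p,cv2.COLOR_BGR2GRAY)
roi=np.zeros_like(g);roi[140:235,225:315]=1
# dark lower ring outer
m=((g<90)&(roi>0)).astype(np.uint8)
m=cv2.morphologyEx(m,cv2.MORPH_OPEN,np.ones((3,3)))
cs,_=cv2.findContours(m,cv2.RETR_EXTERNAL,cv2.CHAIN_APPROX_NONE)
c=max(cs,key=cv2.contourArea);h=cv2.convexHull(c)
P=np.array([onplane(i,a[0][0],a[0][1],.06)[:2] for a in c])
def circ(P):
    A=np.c_[2*P,np.ones(len(P))];s=np.linalg.lstsq(A,(P**2).sum(1),rcond=None)[0]
    return s[:2],np.sqrt(s[2]+s[:2]@s[:2])
for _ in range(4):
    o,r=circ(P);e=abs(np.hypot(*(P-o).T)-r);P=P[e<max(.0025,1.5*e.mean())] if _<3 else P
print("lower",o.round(4),r.round(4),len(P))
b=((g>130)&(roi>0)).astype(np.uint8)
n,l,st,ce=cv2.connectedComponentsWithStats(b)
for k in range(1,n):
    if st[k,4]>3: print(k,st[k],ce[k].round(1))
E
```

```text
lower [ 0.5098 -0.0033] 0.0728 203
1 [225 140  20  40 424] [231.3 153.3]
2 [241 140  74  55 675] [283.7 157.3]
3 [279 140  36  17 330] [302.1 145.4]
4 [283 153   3   5   8] [283.9 155. ]
5 [263 154   5   5  21] [265. 156.]
6 [247 160  46  48 464] [268.7 186.6]
7 [225 178  77  57 973] [255.9 217.3]
9 [294 191  21  44 455] [307.3 219. ]
10 [225 221  31  14 237] [236.  229.7]
```

```bash
python3 - <<'E'
from h import *
p=cv2.imread("pics/top0.png");g=cv2.cvtColor(p,cv2.COLOR_BGR2GRAY)
print(g[150:166,258:292])
E
```

```text
[[107  96  87  79  73  68  65  63  59  55  51  51  54  55  55  58  61  65
   71  77  84  96 108 116 121 128 131 133 134 135 134 133 132 129]
 [ 78  64  59  52  52  49  49  51  50  47  46  46  46  47  47  47  48  48
   49  51  56  65  75  84  96 110 122 128 130 132 134 134 133 132]
 [ 53  49  48  48  48  54  62  65  63  53  47  47  47  46  46  46  45  46
   45  46  48  48  50  56  69  92 115 124 122 125 130 132 133 132]
 [ 48  47  46  49  57  79 103 114 106  85  61  50  47  46  46  46  44  45
   45  45  44  45  45  50  68 103 130 131 114 109 119 127 130 132]
 [ 47  47  47  52  76 115 146 158 150 122  84  56  47  45  45  46  44  46
   47  46  45  47  46  55  84 124 145 135 101  84  95 109 119 126]
 [ 47  48  48  57  93 138 168 177 171 147 107  66  48  46  46  46  46  47
   46  47  46  47  48  65 104 138 149 126  86  60  66  79  95 110]
 [ 48  48  49  58  96 143 172 181 176 154 111  67  48  46  47  47  46  46
   47  45  46  46  52  80 120 146 142 109  69  48  48  54  65  84]
 [ 48  48  48  56  88 134 165 175 169 144 100  60  47  45  46  46  47  46
   47  47  46  47  54  88 127 145 128  
[... 456 characters left out ...]
  48  49  54  76 114 146 160 159 142 107  79  75  73  69  62  58  54
   51  48  48  47  46  47  48  48  44  46  46  44  45  45  47  46]
 [ 49  51  53  60  80 115 148 165 168 158 141 128 126 124 117 104  92  82
   73  64  57  50  47  47  47  46  48  46  47  46  46  46  45  46]
 [ 54  62  76  90 111 134 156 169 173 172 168 165 164 162 156 146 137 129
  122 108  88  69  58  50  47  47  47  47  47  46  47  45  46  46]
 [ 74  96 117 136 151 163 170 171 169 166 164 163 162 162 159 159 159 160
  160 149 132 111  90  70  56  51  49  47  46  46  47  45  46  45]
 [116 138 155 164 166 164 161 154 142 131 123 122 122 121 124 132 143 153
  159 160 158 150 134 114  90  68  53  48  46  47  46  46  46  47]]
```

```bash
cat >> h.py <<'E'
def circ(P):
    A=np.c_[2*P,np.ones(len(P))];s=np.linalg.lstsq(A,(P**2).sum(1),rcond=None)[0]
    return s[:2],np.sqrt(s[2]+s[:2]@s[:2])
def edge(info,g,o,z,r0,r1,sgn,angs):
    """sub-pixel radial edge: strongest gradient of given sign between radii"""
    out=[]
    rs=np.linspace(r0,r1,41)
    for a in angs:
        pts=np.array([proj(info,[o[0]+r*np.cos(a),o[1]+r*np.sin(a),z]) for r in rs],np.float32)
        v=cv2.remap(g.astype(np.float32),pts[:,0].reshape(1,-1),pts[:,1].reshape(1,-1),cv2.INTER_LINEAR)[0]
        d=np.gradient(v)*sgn;k=d.argmax()
        if d[k]>1: out.append([o[0]+rs[k]*np.cos(a),o[1]+rs[k]*np.sin(a)])
    return np.array(out)
def robust(P):
    for _ in range(5):
        o,r=circ(P);e=abs(np.hypot(*(P-o).T)-r);P=P[e<max(.0008,2*e.mean())]
    o,r=circ(P);return o,r,len(P)
def cent(g,box,bg):
    x0,y0,x1,y1=box;w=np.clip(g[y0:y1,x0:x1].astype(float)-bg,0,None)
    yy,xx=np.mgrid[y0:y1,x0:x1];return (w*xx).sum()/w.sum(),(w*yy).sum()/w.sum()
E
python3 - <<'E'
from h import *
from bench import camera_info
i=camera_info("top");p=cv2.imread("pics/top0.png");g=cv2.cvtColor(p,cv2.COLOR_BGR2GRAY)
A=np.linspace(0,2*np.pi,120,endpoint=False);o=np.array([.509,-.003])
for n,z,r0,r1,s in [("lower",.06,.066,.084,1),("iris",.072,.040,.050,-1),("upper",.091,.034,.042,1),]:
    o1,r,k=robust(edge(i,g,o,z,r0,r1,s,A));print(n,o1.round(4),r.round(4),k)
lu=cent(g,(260,151,271,160),55);mk=cent(g,(279,152,288,161),60)
L=onplane(i,*lu,.092)[:2];M=onplane(i,*mk,.06)[:2]
print(lu,mk,L,M)
for o in ([.509,-.0033],[.5098,-.0033]):
    a=L-o;b=M-o;print(np.hypot(*a),np.hypot(*b),np.degrees(np.arctan2(a[1],a[0])),np.degrees(np.arctan2(b[1],b[0])))
E
```

```text
lower [ 0.5094 -0.003 ] 0.0736 91
iris [ 0.5095 -0.0033] 0.0457 104
upper [ 0.509 -0.003] 0.0366 113
(np.float64(265.13011041480155), np.float64(156.01581617427632)) (np.float64(283.9320293398533), np.float64(154.97066014669926)) [0.5635943  0.00601627] [ 0.57116471 -0.03248837]
0.055383480797333594 0.06867613871771379 9.683986158042007 -25.1515994264588
0.05459504623153079 0.06795284024704262 9.825214426762821 -25.438288313501722
```

```bash
python3 - <<'E'
from h import *
from bench import camera_info
i=camera_info("scene");p=cv2.imread("pics/scene0.png");g=cv2.cvtColor(p,cv2.COLOR_BGR2GRAY)
A=np.linspace(-2.5,1.0,100)
for n,z,r0,r1,s in [("lower",.06,.068,.084,1)]:
    o1,r,k=robust(edge(i,g,np.array([.5094,-.0032]),z,r0,r1,s,A));print(n,o1.round(4),r.round(4),k)
o=np.array([.5094,-.0032])
print("mark exp",proj(i,[o[0]+.067*np.cos(-.4416),o[1]+.067*np.sin(-.4416),.06]),"lug top exp",proj(i,[o[0]+.055*np.cos(.17),o[1]+.055*np.sin(.17),.092]),proj(i,[o[0]+.055*np.cos(.17),o[1]+.055*np.sin(.17),.068]))
print(g[186:206,232:248])
m=cent(g,(219,202,228,214),45);print(m,onplane(i,*m,.06))
ti=camera_info("top")
for n,u,v,z in [("jar",205,138,.075)]: print(onplane(ti,u,v,z))
E
```

```text
lower [ 0.5176 -0.0064] 0.0757 67
mark exp (np.float64(223.21988937940074), np.float64(209.18994014759613)) lug top exp (np.float64(240.38494502829147), np.float64(190.46516266322936)) (np.float64(240.35113159149682), np.float64(199.37158432896925))
[[ 23  19  18  14  12  12   6   7  10  15  43  90 127 150 150 133]
 [ 10  15  12  16   5   9  10  19  27  36  71 118 143 152 143 116]
 [ 14   9   8   6   4  25  49  70  79  84 103 133 149 147 127  92]
 [  7   5  10   5  17  52  91 119 128 131 136 147 149 134 105  67]
 [  5  12  12  12  27  68 116 143 152 153 151 147 134 110  75  43]
 [ 15  19  28  34  45  73 116 140 148 147 138 126 106  80  48  28]
 [ 40  55  74  85  88  93 102 113 120 118 107  93  74  52  33  23]
 [ 90 102 121 130 133 123 102  91  93  89  82  66  47  34  18  14]
 [133 138 147 149 148 132 102  84  80  80  71  57  38  28  17  11]
 [150 148 144 141 136 118  94  80  80  76  68  49  30  18  11  18]
 [136 128 117 111 112 106  87  79  80  77  66  44  23  19  22  13]
 [100  93  81  79  95 108  93  82  80  77  66  44  25  16  21  18]
 [ 70  66  61  63  82 100  91  80  82  75  68  48  24  18  18  14]
 [ 50  48  44  45  60  76  76  78  81  79  73  50  26  16  20  20]
 [ 35  30  26  26  36  54  68  76  79  80  70  52  28  19  20  16]
 [ 21  20  20  14  23  41  61  74  78  77  68  48  24  15  21  12]
 [ 15  15  18  18  18  27  50  67  71  68  57  38  20  18  20  18]
 [ 17  20  17  15  18  22  30  46  51  46  38  22  19  17  18  18]
 [ 15  18  20  17  18  16  18  26  23  27  18  21  13  14  15  17]
 [ 14  19  17  16  18  19  15  21  16  19  18  19  21  15  17  23]]
(np.float64(222.97338935574228), np.float64(208.703081232493)) [ 0.56855088 -0.03186505  0.06      ]
[0.60135503 0.12330256 0.075     ]
```

Emit:
{"op": "move_arm", "data": {
  "motion": [
    [-1,-0.65,0,0,0,0,0.3],
    [-1,-0.65,0,0,0,0,0.3],
    [-1,-0.65,0,0,0,0,0.3],
    [-1,-0.65,0,0,0,0,0.3],
    [-1,-0.65,0,0,0,0,0.3],
    [-1,-0.65,0,0,0,0,0.3],
    [-1,-0.65,0,0,0,0,0.3],
    [-1,-0.65,0,0,0,0,0.3]
  ]
}}

```text
time_s: 0.95
eef_pos: [0.3698, 0.3175, 0.2531]
eef_rot: [-0.0, 0.217, 0.976, -0.0]
wrist_force: [0.1, 1.1, -0.2]
opening: 0.298
```

Emit:
{"op": "move_arm", "data": {
  "motion": [
    [-1,-0.65,0,0,0,0,0.3],
    [-1,-0.65,0,0,0,0,0.3],
    [-1,-0.65,0,0,0,0,0.3],
    [-1,-0.65,0,0,0,0,0.3],
    [-1,-0.65,0,0,0,0,0.3],
    [-1,-0.65,0,0,0,0,0.3],
    [-1,-0.65,0,0,0,0,0.3],
    [-1,-0.65,0,0,0,0,0.3]
  ]
}}

```text
time_s: 1.75
eef_pos: [0.496, 0.1151, 0.2531]
eef_rot: [-0.0, 0.217, 0.976, -0.0]
wrist_force: [0.0, 0.3, -0.0]
opening: 0.301
```

Emit:
{"op": "move_arm", "data": {
  "motion": [
    [-1,-0.6,0,0,0,0,0.3],
    [-1,-0.6,0,0,0,0,0.3],
    [-1,-0.6,0,0,0,0,0.3],
    [-0.9,-0.6,0,0,0,0,0.3],
    [0,0,0,0,0,-1,0.3],
    [0,0,0,0,0,-1,0.3],
    [0,0,0,0,0,-1,0.3],
    [0,0,0,0,0,-1,0.3]
  ]
}}

```text
time_s: 2.55
eef_pos: [0.5585, 0.0205, 0.2529]
eef_rot: [-0.0, 0.007, 1.0, 0.0]
wrist_force: [-1.0, 0.7, -0.4]
opening: 0.296
```

Emit:
{"op": "move_arm", "data": {
  "motion": [
    [0,0,0.6,0,0,-1,0.3],
    [0,0,0.6,0,0,-0.8,0.3],
    [0,0,0.6,0,0,0,0.3],
    [0,0,0.6,0,0,0,0.3],
    [0,0,0,0,0,0,0.3],
    [0,0,0,0,0,0,0.3]
  ]
}}

```text
time_s: 3.15
eef_pos: [0.5585, 0.0206, 0.1929]
eef_rot: [-0.0, -0.085, 0.996, 0.0]
wrist_force: [-0.1, 0.3, 0.5]
opening: 0.3
```

Emit:
{"op": "move_arm", "data": {
  "motion": [
    [-0.22,-0.6,0,0,0,0,0.3],
    [0,0,0.6,0,0,0,0.3],
    [0,0,0.6,0,0,0,0.3],
    [0,0,0,0,0,0,0.3],
    [0,0,0,0,0,0,0.3]
  ]
}}

```text
time_s: 3.65
eef_pos: [0.5659, 0.007, 0.1622]
eef_rot: [-0.001, -0.085, 0.996, 0.0]
wrist_force: [-0.2, 0.9, 0.1]
opening: 0.298
```

```bash
cat > w.py <<'E'
from h import *
from bench import telemetry,camera,camera_info
import sys
i=camera_info("wrist");s=telemetry.get_obs();p,d=camera("wrist");t=sys.argv[1]
print(s["time_s"],s["eef_pos"].round(4),s["wrist_force"].round(2))
p=p[:,:,::-1].copy();cv2.imwrite(f"pics/{t}.png",cv2.resize(p,None,fx=1.5,fy=1.5,interpolation=cv2.INTER_CUBIC));cv2.imwrite(f"pics/raw_{t}.png",p)
o=np.array([.5094,-.0032])
for n,r,a,z in [("lugtop",.055,.17,.092),("mark",.067,-.4416,.06)]:
    print(n,np.array(proj(i,[o[0]+r*np.cos(a),o[1]+r*np.sin(a),z],True))*1.5)
E
python3 w.py w1
```

```text
3.65 [0.5659 0.007  0.1622] [-0.18  0.94  0.06]
lugtop [381.10816538 316.98720486]
mark [308.92396042 294.90149257]
```

View pics/w1.png

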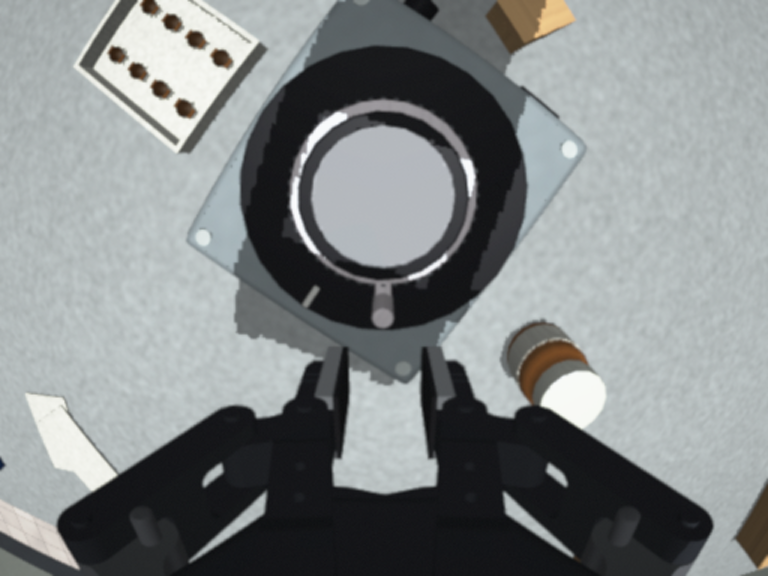

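Emit:
{"op": "move_arm", "data": {
  "motion": [
    [0,0,0.7,0,0,0,0.3],
    [0,0,0.7,0,0,0,0.3],
    [0,0,0.7,0,0,0,0.3],
    [0,0,0.4,0,0,0,0.3],
    [0,0,0.14,0,0,0,0.3],
    [0,0,0,0,0,0,0.3],
    [0,0,0,0,0,0,0.3]
  ]
}}

```text
time_s: 4.4
eef_pos: [0.5673, 0.0067, 0.0982]
eef_rot: [0.001, -0.085, 0.996, -0.0]
wrist_force: [0.0, 0.1, 0.2]
opening: 0.304
```

Emit:
{"op": "move_arm", "data": {
  "motion": [
    [0.0014,-0.08,0,0,0,0.3333,0.3],
    [0.0014,-0.08,0,0,0,0.3333,0.3],
    [0.0014,-0.08,0,0,0,0.3333,0.3],
    [0.0014,-0.08,0,0,0,0.3333,0.3],
    [0.0014,-0.08,0,0,0,0.3333,0.3],
    [0.0014,-0.08,0,0,0,0.3333,0.3],
    [0,0,0,0,0,0,0.3]
  ]
}}

```text
time_s: 5.1
eef_pos: [0.5681, -0.0053, 0.0984]
eef_rot: [0.001, 0.02, 1.0, -0.0]
wrist_force: [0.4, 1.7, 0.2]
opening: 0.298
```

```bash
python3 w.py w2
```

```text
5.1 [ 0.5681 -0.0053  0.0984] [0.45 1.71 0.17]
lugtop [416.52133915 379.77415984]
mark [315.90204615 357.29566388]
```

View pics/w2.png

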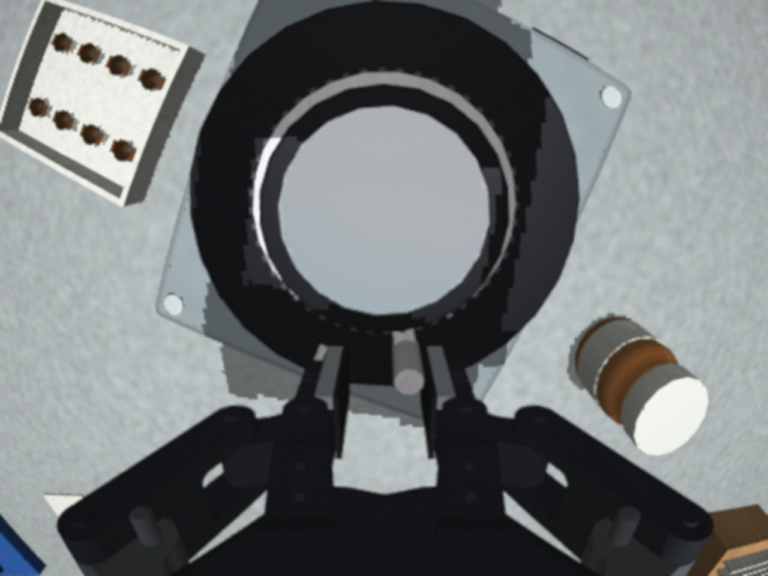

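Emit:
{"op": "move_arm", "data": {
  "motion": [
    [0.0056,-0.162,0,0,0,0.6667,0.3],
    [0.0056,-0.162,0,0,0,0.6667,0.3],
    [0.0056,-0.162,0,0,0,0.6667,0.3],
    [0.0056,-0.162,0,0,0,0.6667,0.3],
    [0.0056,-0.162,0,0,0,0.6667,0.3],
    [0.0056,-0.162,0,0,0,0.6667,0.3],
    [0.0056,-0.162,0,0,0,0.6667,0.3],
    [0,0,0,0,0,0,0.3]
  ]
}}

```text
time_s: 5.95
eef_pos: [0.5601, -0.0325, 0.098]
eef_rot: [0.001, 0.261, 0.965, -0.0]
wrist_force: [0.5, 0.8, 0.4]
opening: 0.304
```

```bash
cat > st.py <<'E'
from h import *
from bench import telemetry
s=telemetry.get_obs();o=np.array([.5094,-.0032]);v=s["eef_pos"][:2]-o;Rm=rot(s["eef_rot"]).as_matrix()
x=Rm[:,0];print("t",round(s["time_s"],2),"r",np.hypot(*v).round(4),"ang",np.degrees(np.arctan2(v[1],v[0])).round(2),"yaw",np.degrees(np.arctan2(-x[1],-x[0])).round(2),"z",s["eef_pos"][2].round(4),"F tool",(Rm.T@s["wrist_force"]).round(2), "tilt",Rm[:,2].round(3),"T",s["torque"].round(3))
E
python3 st.py
```

```text
t 5.95 r 0.0585 ang -30.06 yaw -30.23 z 0.098 F tool [-0.05  0.92 -0.41] tilt [ 0.001 -0.    -1.   ] T [ 0.025  0.02  -0.006]
```

Emit:
{"op": "move_arm", "data": {
  "motion": [
    [0.006,-0.162,0,0,0,0.6667,0.3],
    [0.006,-0.162,0,0,0,0.6667,0.3],
    [0.006,-0.162,0,0,0,0.6667,0.3],
    [0.006,-0.162,0,0,0,0.6667,0.3],
    [0.006,-0.162,0,0,0,0.6667,0.3],
    [0,0,0,0,0,0,0.3],
    [0,0,0,0,0,0,0.3]
  ]
}}

```text
time_s: 6.65
eef_pos: [0.5466, -0.0475, 0.0974]
eef_rot: [0.0, 0.423, 0.906, -0.0]
wrist_force: [0.8, 0.3, 0.1]
opening: 0.302
```

```bash
python3 st.py; python3 w.py w3
```

```text
t 6.65 r 0.0578 ang -49.98 yaw -50.04 z 0.0974 F tool [-0.31  0.79 -0.13] tilt [ 0. -0. -1.] T [ 0.028 -0.059  0.   ]
6.65 [ 0.5466 -0.0475  0.0974] [0.8  0.27 0.13]
lugtop [536.44995985 307.75783611]
mark [454.81105524 359.39871914]
```

View pics/w3.png

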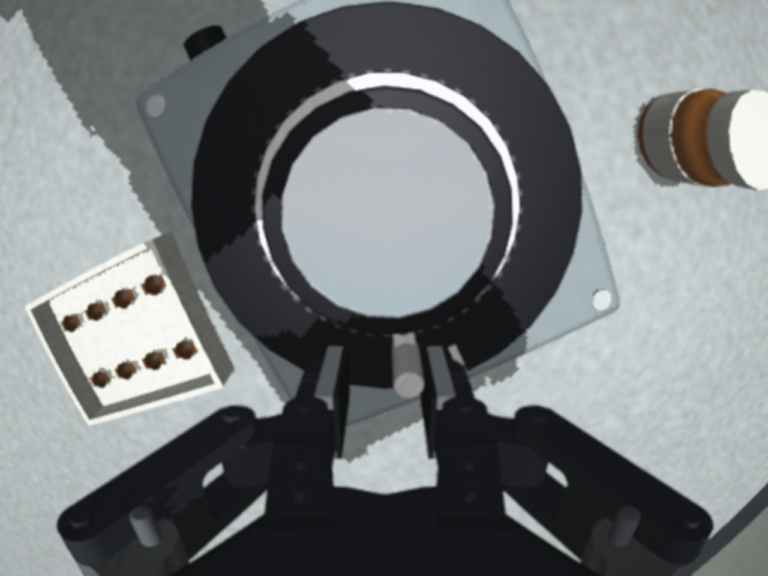

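```bash
cat > pin.py <<'E'
from h import *
from bench import camera_info
import sys
u,v=float(sys.argv[1])/1.5,float(sys.argv[2])/1.5
i=camera_info("wrist");P=onplane(i,u,v,.092,True)[:2]-[.5094,-.0032]
print(P,np.hypot(*P),np.degrees(np.arctan2(P[1],P[0])))
E
python3 pin.py 408 382
```

```text
[ 0.03973092 -0.03550437] 0.05328326446748178 -41.78463818972317
```

Emit:
{"op": "move_arm", "data": {
  "motion": [
    [0,-0.0303,0,0,0,0.125,0.3],
    [0,-0.0303,0,0,0,0.125,0.3],
    [0,-0.0303,0,0,0,0.125,0.3],
    [0,-0.0303,0,0,0,0.125,0.3],
    [0,-0.0303,0,0,0,0.125,0.3],
    [0,-0.0303,0,0,0,0.125,0.3],
    [0,-0.0303,0,0,0,0.125,0.3],
    [0,0,0,0,0,0,0.3]
  ]
}}

```text
time_s: 7.5
eef_pos: [0.5422, -0.0508, 0.0973]
eef_rot: [-0.0, 0.466, 0.885, -0.0]
wrist_force: [-0.3, 0.9, 0.3]
opening: 0.299
```

```bash
python3 st.py
```

```text
t 7.5 r 0.0578 ang -55.46 yaw -55.51 z 0.0973 F tool [ 0.91  0.31 -0.27] tilt [-0. -0. -1.] T [ 0.203 -0.075 -0.005]
```

Emit:
{"op": "move_arm", "data": {
  "motion": [
    [0,-0.0202,0,0,0,0.0833,0.3],
    [0,-0.0202,0,0,0,0.0833,0.3],
    [0,-0.0202,0,0,0,0.0833,0.3],
    [0,-0.0202,0,0,0,0.0833,0.3],
    [0,-0.0202,0,0,0,0.0833,0.3],
    [0,-0.0202,0,0,0,0.0833,0.3],
    [0,0,0,0,0,0,0.3]
  ]
}}

```text
time_s: 8.2
eef_pos: [0.5397, -0.0525, 0.0973]
eef_rot: [-0.0, 0.489, 0.873, -0.0]
wrist_force: [1.2, 1.0, 0.6]
opening: 0.301
```

```bash
python3 st.py
```

```text
t 8.2 r 0.0579 ang -58.41 yaw -58.5 z 0.0973 F tool [ 0.2   1.54 -0.58] tilt [-0. -0. -1.] T [ 0.2   -0.056 -0.045]
```

Emit:
{"op": "move_arm", "data": {
  "motion": [
    [0,-0.0202,0,0,0,0.0833,0.3],
    [0,-0.0202,0,0,0,0.0833,0.3],
    [0,-0.0202,0,0,0,0.0833,0.3],
    [0,-0.0202,0,0,0,0.0833,0.3],
    [0,-0.0202,0,0,0,0.0833,0.3],
    [0,-0.0202,0,0,0,0.0833,0.3],
    [0,0,0,0,0,0,0.3]
  ]
}}

```text
time_s: 8.9
eef_pos: [0.5371, -0.054, 0.0973]
eef_rot: [-0.0, 0.511, 0.859, -0.0]
wrist_force: [-0.3, 1.5, -0.5]
opening: 0.302
```

```bash
python3 st.py
```

```text
t 8.9 r 0.0579 ang -61.42 yaw -61.49 z 0.0973 F tool [1.5  0.45 0.5 ] tilt [-0. -0. -1.] T [ 0.174 -0.051 -0.026]
```

Emit:
{"op": "move_arm", "data": {
  "motion": [
    [0,-0.0202,0,0,0,0.0833,0.3],
    [0,-0.0202,0,0,0,0.0833,0.3],
    [0,-0.0202,0,0,0,0.0833,0.3],
    [0,-0.0202,0,0,0,0.0833,0.3],
    [0,-0.0202,0,0,0,0.0833,0.3],
    [0,-0.0202,0,0,0,0.0833,0.3],
    [0,0,0,0,0,0,0.3]
  ]
}}

```text
time_s: 9.6
eef_pos: [0.5344, -0.0554, 0.0973]
eef_rot: [-0.0, 0.534, 0.846, -0.0]
wrist_force: [0.0, 0.8, -0.5]
opening: 0.3
```

```bash
python3 st.py
```

```text
t 9.6 r 0.0579 ang -64.39 yaw -64.5 z 0.0973 F tool [0.7  0.35 0.46] tilt [-0. -0. -1.] T [ 0.189 -0.107 -0.02 ]
```

Emit:
{"op": "move_arm", "data": {
  "motion": [
    [0,-0.0202,0,0,0,0.0833,0.3],
    [0,-0.0202,0,0,0,0.0833,0.3],
    [0,-0.0202,0,0,0,0.0833,0.3],
    [0,-0.0202,0,0,0,0.0833,0.3],
    [0,-0.0202,0,0,0,0.0833,0.3],
    [0,-0.0202,0,0,0,0.0833,0.3],
    [0,0,0,0,0,0,0.3]
  ]
}}

```text
time_s: 10.3
eef_pos: [0.5317, -0.0566, 0.0973]
eef_rot: [0.0, 0.556, 0.831, -0.0]
wrist_force: [0.4, 0.9, 0.0]
opening: 0.302
```

```bash
python3 st.py; python3 w.py w4
```

```text
t 10.3 r 0.0579 ang -67.39 yaw -67.5 z 0.0973 F tool [ 0.64  0.69 -0.02] tilt [-0. -0. -1.] T [ 0.189 -0.088 -0.037]
10.3 [ 0.5317 -0.0566  0.0973] [0.39 0.86 0.02]
lugtop [560.68683318 259.54547867]
mark [499.54522514 332.87892259]
```

View pics/w4.png

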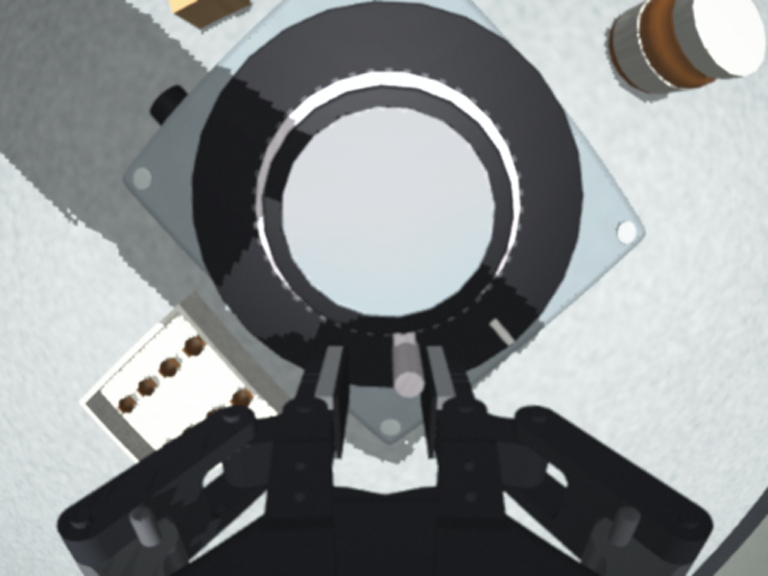

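Emit:
{"op": "move_arm", "data": {
  "motion": [
    [0,-0.0202,0,0,0,0.0833,0.3],
    [0,-0.0202,0,0,0,0.0833,0.3],
    [0,-0.0202,0,0,0,0.0833,0.3],
    [0,-0.0202,0,0,0,0.0833,0.3],
    [0,-0.0202,0,0,0,0.0833,0.3],
    [0,-0.0202,0,0,0,0.0833,0.3],
    [0,0,0,0,0,0,0.3]
  ]
}}

```text
time_s: 11.05
eef_pos: [0.5288, -0.0577, 0.0973]
eef_rot: [-0.0, 0.577, 0.817, -0.0]
wrist_force: [0.2, 1.5, -0.6]
opening: 0.3
```

```bash
python3 st.py
```

```text
t 11.05 r 0.0579 ang -70.41 yaw -70.49 z 0.0973 F tool [1.39 0.69 0.6 ] tilt [-0. -0. -1.] T [ 0.169 -0.077  0.111]
```

Emit:
{"op": "move_arm", "data": {
  "motion": [
    [0,-0.0202,0,0,0,0.0833,0.3],
    [0,-0.0202,0,0,0,0.0833,0.3],
    [0,-0.0202,0,0,0,0.0833,0.3],
    [0,-0.0202,0,0,0,0.0833,0.3],
    [0,-0.0202,0,0,0,0.0833,0.3],
    [0,-0.0202,0,0,0,0.0833,0.3],
    [0,0,0,0,0,0,0.3]
  ]
}}

```text
time_s: 11.75
eef_pos: [0.5259, -0.0587, 0.0973]
eef_rot: [-0.0, 0.598, 0.801, -0.0]
wrist_force: [0.7, 0.7, -0.2]
opening: 0.299
```

```bash
python3 st.py
```

```text
t 11.75 r 0.0579 ang -73.39 yaw -73.49 z 0.0973 F tool [0.49 0.88 0.2 ] tilt [-0. -0. -1.] T [ 0.118 -0.072  0.006]
```

Emit:
{"op": "move_arm", "data": {
  "motion": [
    [0,-0.0202,0,0,0,0.0833,0.3],
    [0,-0.0202,0,0,0,0.0833,0.3],
    [0,-0.0202,0,0,0,0.0833,0.3],
    [0,-0.0202,0,0,0,0.0833,0.3],
    [0,-0.0202,0,0,0,0.0833,0.3],
    [0,-0.0202,0,0,0,0.0833,0.3],
    [0,0,0,0,0,0,0.3]
  ]
}}

```text
time_s: 12.45
eef_pos: [0.5235, -0.0592, 0.0974]
eef_rot: [0.0, 0.619, 0.785, 0.0]
wrist_force: [4.1, 3.6, -2.8]
opening: 0.299
```

```bash
python3 st.py
```

```text
t 12.45 r 0.0578 ang -75.91 yaw -76.51 z 0.0974 F tool [2.54 4.79 2.8 ] tilt [ 0.001  0.    -1.   ] T [ 0.544 -0.702  0.033]
```

```bash
cat >> st.py <<'E'
pa=np.radians(np.degrees(np.arctan2(v[1],v[0]))+8.2)
print("Ftan at pin",(s["wrist_force"][:2]@[-np.sin(pa),np.cos(pa)]).round(2))
E
python3 st.py|tail -1
```

```text
Ftan at pin 5.13
```

Emit:
{"op": "move_arm", "data": {
  "motion": [
    [0,-0.0202,0,0,0,0.0833,0.3],
    [0,-0.0202,0,0,0,0.0833,0.3],
    [0,0,0,0,0,0,0.3],
    [0,0,0,0,0,0,0.3]
  ]
}}

```text
time_s: 12.85
eef_pos: [0.5228, -0.0593, 0.0974]
eef_rot: [0.001, 0.626, 0.78, 0.001]
wrist_force: [5.2, 4.5, -3.2]
opening: 0.295
```

```bash
python3 st.py
```

```text
t 12.85 r 0.0577 ang -76.59 yaw -77.5 z 0.0974 F tool [3.31 6.05 3.19] tilt [ 0.002  0.    -1.   ] T [ 0.646 -0.822 -0.026]
Ftan at pin 6.5
```

Emit:
{"op": "move_arm", "data": {
  "motion": [
    [0,-0.02,0,0,0,0,0.3],
    [0,-0.02,0,0,0,0,0.3],
    [0,-0.02,0,0,0,0,0.3],
    [0,0,0,0,0,0,0.3]
  ]
}}

```text
time_s: 13.25
eef_pos: [0.5219, -0.0597, 0.0974]
eef_rot: [0.001, 0.626, 0.78, 0.001]
wrist_force: [7.8, 4.3, -5.8]
opening: 0.303
```

```bash
python3 st.py
```

```text
t 13.25 r 0.0578 ang -77.52 yaw -77.51 z 0.0974 F tool [2.52 8.48 5.78] tilt [ 0.003  0.    -1.   ] T [ 0.708 -1.259  0.054]
Ftan at pin 8.77
```

Emit:
{"op": "move_arm", "data": {
  "motion": [
    [0,-0.02,0,0,0,0,0.3],
    [0,-0.015,0,0,0,0,0.3],
    [0,0,0,0,0,0,0.3],
    [0,0,0,0,0,0,0.3]
  ]
}}

```text
time_s: 13.65
eef_pos: [0.5214, -0.0598, 0.0975]
eef_rot: [0.001, 0.626, 0.78, 0.001]
wrist_force: [10.4, 4.6, -6.8]
opening: 0.297
```

```bash
python3 st.py; python3 w.py w5; python3 st.py
```

```text
t 13.65 r 0.0579 ang -78.05 yaw -77.51 z 0.0975 F tool [ 2.28 11.13  6.87] tilt [ 0.004  0.    -1.   ] T [ 0.752 -1.478 -0.014]
Ftan at pin 11.36
13.65 [ 0.5214 -0.0598  0.0975] [10.4   4.64 -6.83]
lugtop [569.09142505 228.57508126]
mark [522.17563116 311.54428586]
t 13.7 r 0.0579 ang -78.04 yaw -77.51 z 0.0975 F tool [ 2.94 10.84  5.9 ] tilt [ 0.004  0.    -1.   ] T [ 0.725 -1.519  0.026]
Ftan at pin 11.16
```

View pics/w5.png

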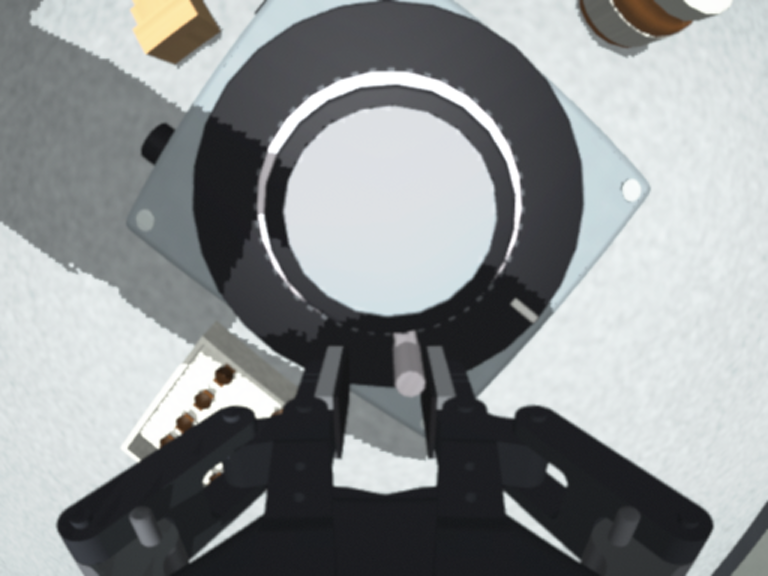

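Emit:
{"op": "move_arm", "data": {
  "motion": [
    [0,0.006,0,0,0,0,0.3],
    [0,0,0,0,0,0,0.3],
    [0,0,0,0,0,0,0.3],
    [0,0,0,0,0,0,0.3]
  ]
}}

```text
time_s: 14.1
eef_pos: [0.5214, -0.0598, 0.0975]
eef_rot: [0.001, 0.626, 0.78, 0.001]
wrist_force: [8.6, 4.1, -5.7]
opening: 0.298
```

```bash
python3 st.py
```

```text
t 14.1 r 0.0579 ang -78.01 yaw -77.51 z 0.0975 F tool [2.19 9.23 5.78] tilt [ 0.004  0.    -1.   ] T [ 0.711 -1.393 -0.014]
Ftan at pin 9.46
```

Emit:
{"op": "move_arm", "data": {
  "motion": [
    [0,0,0,0,0,0,0.3],
    [0,0,0,0,0,0,0.3],
    [0,0,0,0,0,0,0.3],
    [0,0,0,0,0,0,0.3],
    [0,0,0,0,0,0,0.3],
    [0,0,0,0,0,0,0.3]
  ]
}}

```text
time_s: 14.7
eef_pos: [0.5214, -0.0598, 0.0974]
eef_rot: [0.001, 0.626, 0.78, 0.001]
wrist_force: [9.3, 5.2, -5.8]
opening: 0.3
```

```bash
python3 st.py
```

```text
t 14.7 r 0.0579 ang -78.01 yaw -77.51 z 0.0974 F tool [ 3.09 10.19  5.88] tilt [ 0.004  0.    -1.   ] T [ 0.698 -1.409 -0.006]
Ftan at pin 10.53
```

Emit:
{"op": "move_arm", "data": {
  "motion": [
    [0,0,0,0,0,0,0.3],
    [0,0,0,0,0,0,0.3],
    [0,0,0,0,0,0,0.3],
    [0,0,0,0,0,0,0.3],
    [0,0,0,0,0,0,0.3],
    [0,0,0,0,0,0,0.3],
    [0,0,0,0,0,0,0.3]
  ]
}}

```text
time_s: 15.4
eef_pos: [0.5214, -0.0598, 0.0975]
eef_rot: [0.001, 0.626, 0.78, 0.001]
wrist_force: [9.8, 4.1, -5.6]
opening: 0.298
```

```bash
python3 st.py
```

```text
t 15.4 r 0.0579 ang -78.01 yaw -77.51 z 0.0975 F tool [ 1.86 10.42  5.68] tilt [ 0.004  0.    -1.   ] T [ 0.684 -1.461  0.019]
Ftan at pin 10.6
```

Emit:
{"op": "move_arm", "data": {
  "motion": [
    [0,0.06,0,0,0,0,0.3],
    [0,0.08,0,0,0,-0.3333,0.3],
    [0.0056,0.161,0,0,0,-0.6667,0.3],
    [0.0056,0.161,0,0,0,-0.6667,0.3],
    [0.0014,0.08,0,0,0,-0.3333,0.3],
    [0.0014,0.08,0,0,0,-0.3333,0.3],
    [0.0014,0.08,0,0,0,-0.3333,0.3],
    [0,0,0,0,0,0,0.3]
  ]
}}

```text
time_s: 16.2
eef_pos: [0.5361, -0.0546, 0.0972]
eef_rot: [-0.0, 0.511, 0.86, -0.0]
wrist_force: [-0.7, 0.0, 0.1]
opening: 0.303
```

```bash
python3 st.py
```

```text
t 16.2 r 0.0579 ang -62.56 yaw -61.46 z 0.0972 F tool [ 0.39 -0.61 -0.09] tilt [-0.001 -0.001 -1.   ] T [ 0.009  0.001 -0.042]
Ftan at pin -0.56
```

Emit:
{"op": "move_arm", "data": {
  "motion": [
    [0.0014,0.08,0,0,0,-0.3333,0.3],
    [0.0056,0.161,0,0,0,-0.6667,0.3],
    [0.0056,0.161,0,0,0,-0.6667,0.3],
    [0.0056,0.161,0,0,0,-0.6667,0.3],
    [0.0056,0.161,0,0,0,-0.6667,0.3],
    [0.0056,0.161,0,0,0,-0.6667,0.3],
    [0.0056,0.161,0,0,0,-0.6667,0.3],
    [0,0,0,0,0,0,0.3]
  ]
}}

```text
time_s: 17.0
eef_pos: [0.5557, -0.0374, 0.0972]
eef_rot: [-0.0, 0.305, 0.952, -0.0]
wrist_force: [0.0, -0.1, -0.3]
opening: 0.3
```

```bash
python3 st.py
```

```text
t 17.0 r 0.0576 ang -36.48 yaw -35.48 z 0.0972 F tool [-0.07 -0.07  0.3 ] tilt [-0.    -0.001 -1.   ] T [-0.12  -0.034  0.002]
Ftan at pin -0.08
```

Emit:
{"op": "move_arm", "data": {
  "motion": [
    [0.0014,0.08,0,0,0,-0.3333,0.3],
    [0.0014,0.08,0,0,0,-0.3333,0.3],
    [0.0014,0.08,0,0,0,-0.3333,0.3],
    [0.0014,0.08,0,0,0,-0.3333,0.3],
    [0,0,0,0,0,0,0.3],
    [0,0,0,0,0,0,0.3]
  ]
}}

```text
time_s: 17.6
eef_pos: [0.5599, -0.0306, 0.0973]
eef_rot: [0.0, 0.239, 0.971, -0.0]
wrist_force: [0.1, -3.3, -0.3]
opening: 0.299
```

```bash
python3 st.py; python3 w.py w6; python3 - <<'E'
from bench import camera
import cv2
p,d=camera("top");cv2.imwrite("pics/t6raw.png",p[:,:,::-1]);cv2.imwrite("pics/t6.png",cv2.resize(p[125:245,220:320,::-1],None,fx=5,fy=5,interpolation=cv2.INTER_CUBIC))
p,d=camera("scene");cv2.imwrite("pics/s6raw.png",p[:,:,::-1]);cv2.imwrite("pics/s6.png",cv2.resize(p[140:250,160:300,::-1],None,fx=5,fy=5,interpolation=cv2.INTER_CUBIC))
E
```

```text
t 17.6 r 0.0574 ang -28.54 yaw -27.6 z 0.0973 F tool [-1.63 -2.85  0.31] tilt [-0.    -0.001 -1.   ] T [-0.391 -0.042 -0.002]
Ftan at pin -3.03
17.6 [ 0.5599 -0.0306  0.0973] [ 0.12 -3.28 -0.31]
lugtop [490.63555421 356.67175992]
mark [392.42032901 374.56626759]
```

View pics/w6.png

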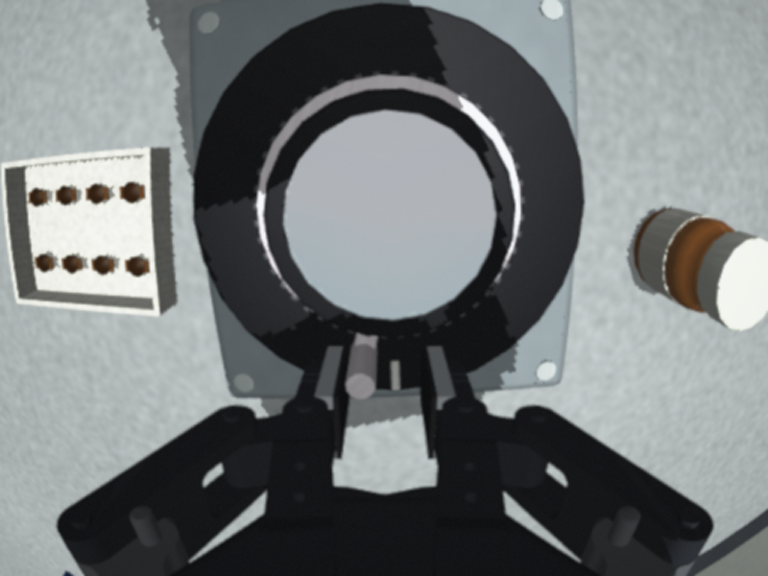

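View pics/s6.png

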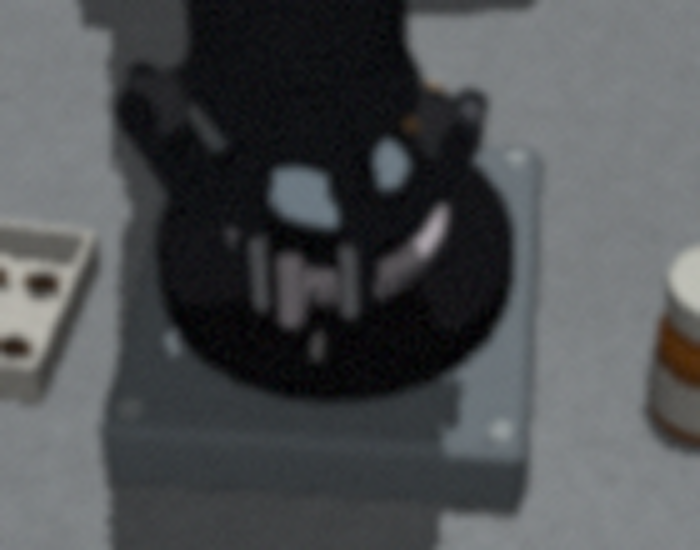

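```bash
cat > wm.py <<'E'
from h import *
from bench import camera_info
import sys
t=sys.argv[1];g=cv2.cvtColor(cv2.imread(f"pics/raw_{t}.png"),cv2.COLOR_BGR2GRAY);i=camera_info("wrist")
# axis from lower ring edge & window edge
def edgef(o,z,r0,r1,sgn,angs):
    out=[];rs=np.linspace(r0,r1,41)
    for a in angs:
        pts=np.array([proj(i,[o[0]+r*np.cos(a),o[1]+r*np.sin(a),z],True) for r in rs],np.float32)
        v=cv2.remap(g.astype(np.float32),pts[:,0].reshape(1,-1),pts[:,1].reshape(1,-1),cv2.INTER_LINEAR)[0]
        d=np.gradient(v)*sgn;k=d.argmax()
        if d[k]>3: out.append([o[0]+rs[k]*np.cos(a),o[1]+rs[k]*np.sin(a)])
    return np.array(out)
o=np.array([.5094,-.0032]);A=np.linspace(0,2*np.pi,150,endpoint=False)
for n,z,r0,r1,s in [("lower",.06,.069,.081,1),("window",.091,.026,.036,-1),("iris",.072,.040,.05,-1)]:
    P=edgef(o,z,r0,r1,s,A);o1,r,k=robust(P);print(n,o1.round(4),r.round(4),k)
E
python3 wm.py w6; python3 - <<'E'
import cv2,numpy as np
g=cv2.cvtColor(cv2.imread("pics/raw_w6.png"),cv2.COLOR_BGR2GRAY)
print(g[222:268:2,226:272])
E
```

```text
lower [ 0.5098 -0.0024] 0.0737 126
window [ 0.5099 -0.0024] 0.0309 150
iris [ 0.5099 -0.0025] 0.0445 110
[[ 18  20  19 ...  18  17  17]
 [ 18  19  19 ...  25  20  18]
 [ 21  18  19 ...  19  18  20]
 ...
 [ 16  14  17 ...  82  82  81]
 [ 17  16  13 ...  94  96  98]
 [ 16  14  15 ... 105 105 106]]
```

```bash
python3 - <<'E'
import cv2,numpy as np
g=cv2.imread("pics/raw_w6.png")
cv2.imwrite("pics/w6z.png",cv2.resize(g[215:275,215:285],None,fx=10,fy=10,interpolation=cv2.INTER_NEAREST))
E
```

```text
(no output)
```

View pics/w6z.png

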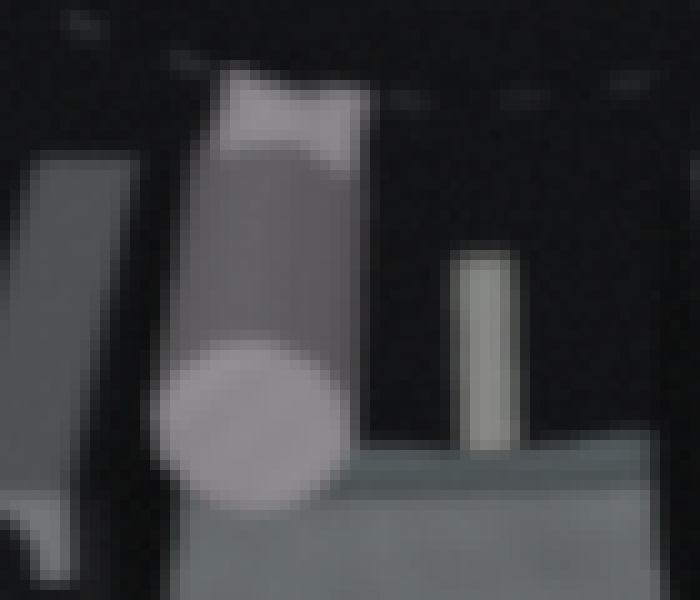

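```bash
cat > ang.py <<'E'
from h import *
from bench import camera_info
import sys
i=camera_info("wrist");f=[float(a) for a in sys.argv[1:]]
o=np.array([f[0],f[1]])
for n,u,v,z in [("pin",f[2],f[3],.092),("mark in",f[4],f[5],.06),("mark out",f[6],f[7],.06)]:
    a=onplane(i,u,v,z,True)[:2]-o;print(n,np.hypot(*a).round(4),np.degrees(np.arctan2(a[1],a[0])).round(2))
E
python3 ang.py .5099 -.0024 239.7 257.3 263.1 239.5 263.5 259.5; python3 st.py
```

```text
pin 0.0546 -37.44
mark in 0.0601 -25.01
mark out 0.0738 -25.18
t 17.75 r 0.0575 ang -28.38 yaw -27.54 z 0.0973 F tool [-1.52 -1.77  0.59] tilt [ 0. -0. -1.] T [-0.338 -0.044 -0.039]
Ftan at pin -1.95
```

Emit:
{"op": "move_arm", "data": {
  "motion": [
    [0.0014,0.08,0,0,0,-0.3333,0.3],
    [0.0014,0.08,0,0,0,-0.3333,0.3],
    [0.0014,0.08,0,0,0,-0.3333,0.3],
    [0.0014,0.08,0,0,0,-0.3333,0.3],
    [0,0.04,0,0,0,-0.1667,0.3],
    [0,0.04,0,0,0,-0.1667,0.3],
    [0,0,0,0,0,0,0.3],
    [0,0,0,0,0,0,0.3]
  ]
}}

```text
time_s: 18.55
eef_pos: [0.5638, -0.0209, 0.0973]
eef_rot: [-0.0, 0.152, 0.988, 0.0]
wrist_force: [0.5, -1.1, 0.3]
opening: 0.304
```

```bash
cat > look.sh <<'E'
python3 st.py; python3 w.py $1; python3 wm.py $1; python3 - <<P
import cv2
g=cv2.imread("pics/raw_$1.png")
cv2.imwrite("pics/$1z.png",cv2.resize(g[215:275,215:285],None,fx=10,fy=10,interpolation=cv2.INTER_NEAREST))
P
E
bash look.sh w7
```

```text
t 18.55 r 0.0572 ang -18.05 yaw -17.5 z 0.0973 F tool [-0.8  -0.93 -0.34] tilt [-0.  0. -1.] T [-0.207 -0.079 -0.017]
Ftan at pin -1.03
18.55 [ 0.5638 -0.0209  0.0973] [ 0.48 -1.13  0.34]
lugtop [462.65283151 372.044753  ]
mark [361.44249966 373.59795048]
lower [ 0.5097 -0.0025] 0.0736 127
window [ 0.5098 -0.0025] 0.0309 150
iris [ 0.5101 -0.0026] 0.0447 116
```

View pics/w7z.png

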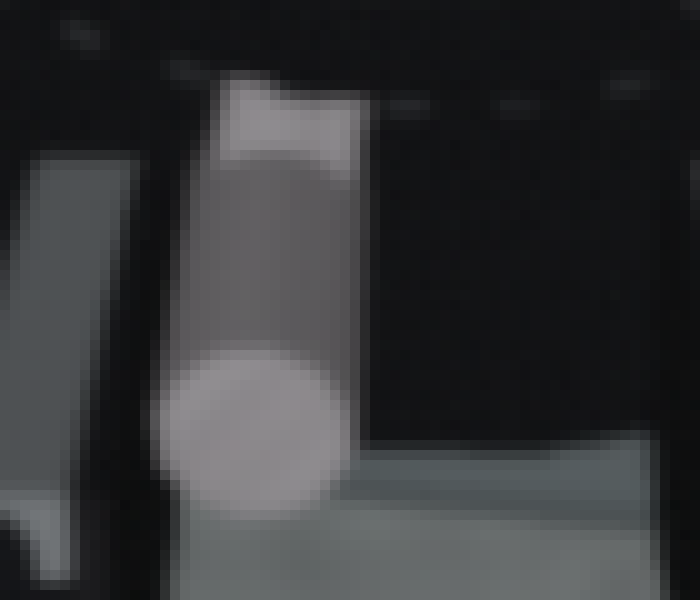

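```bash
python3 ang.py .50985 -.0025 239.8 257.8 263.1 239.5 263.5 259.5
```

```text
pin 0.0545 -26.72
mark in 0.0598 -14.34
mark out 0.0735 -14.64
```

Emit:
{"op": "move_arm", "data": {
  "motion": [
    [0,0.03,0,0,0,-0.125,0.3],
    [0,0.03,0,0,0,-0.125,0.3],
    [0,0,0,0,0,0,0.3],
    [0,0,0,0,0,0,0.3],
    [0,-0.15,0,0,0,0,0.3],
    [0,-0.15,0,0,0,0,0.3],
    [0,0,0,0,0,0,0.3],
    [0,0,0,0,0,0,0.3]
  ]
}}

```text
time_s: 19.4
eef_pos: [0.562, -0.0268, 0.0972]
eef_rot: [-0.0, 0.139, 0.99, 0.0]
wrist_force: [-0.4, -0.4, -0.2]
opening: 0.3
```

Emit:
{"op": "move_arm", "data": {
  "motion": [
    [0,0,-0.3,0,0,0,0.3],
    [0,0,-0.5,0,0,0,0.3],
    [0,0,-0.6,0,0,0,0.3],
    [0,0,-0.6,0,0,0,0.3],
    [0,0,-0.6,0,0,0,0.3],
    [0,0,0,0,0,0,0.3],
    [0,0,0,0,0,0,0.3]
  ]
}}

```text
time_s: 20.1
eef_pos: [0.5625, -0.0268, 0.163]
eef_rot: [0.001, 0.139, 0.99, -0.0]
wrist_force: [-0.3, -0.1, -0.6]
opening: 0.297
```

```bash
bash look.sh w8; python3 - <<'E'
import cv2
g=cv2.imread("pics/raw_w8.png")
cv2.imwrite("pics/w8z.png",cv2.resize(g[180:240,220:290],None,fx=10,fy=10,interpolation=cv2.INTER_NEAREST))
E
```

```text
t 20.1 r 0.0581 ang -23.99 yaw -15.97 z 0.163 F tool [ 0.23 -0.15  0.65] tilt [ 0.001 -0.    -1.   ] T [-0.022 -0.     0.015]
Ftan at pin -0.15
20.1 [ 0.5625 -0.0268  0.163 ] [-0.26 -0.08 -0.65]
lugtop [452.74104612 304.7877797 ]
mark [378.03321464 314.09847503]
lower [ 0.5089 -0.0024] 0.0736 135
window [ 0.5092 -0.0024] 0.0308 150
iris [ 0.5091 -0.0024] 0.0446 146
```

View pics/w8z.png

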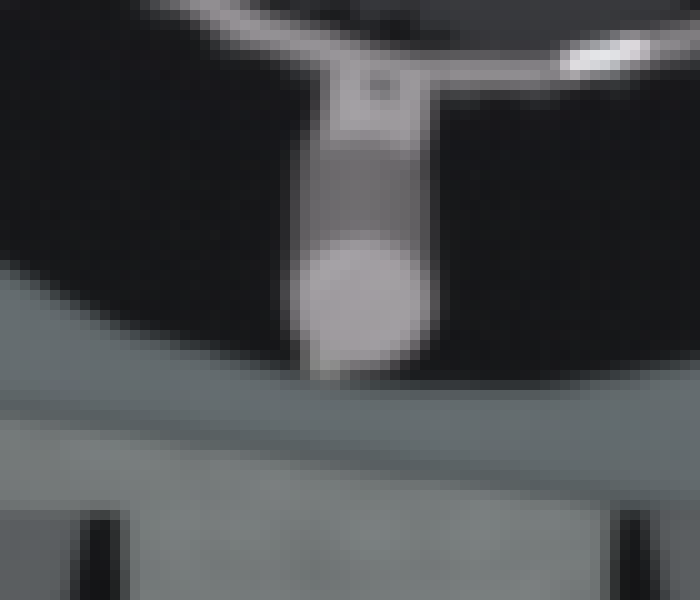

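View pics/w8.png

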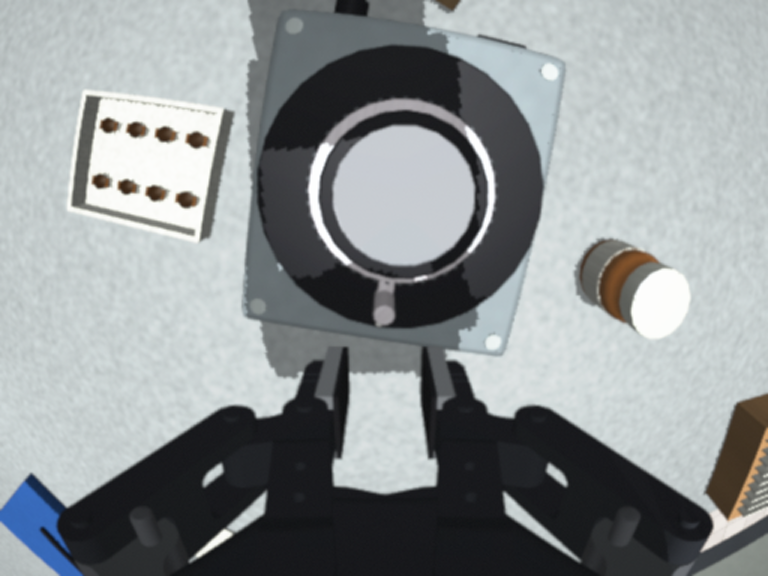

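```bash
python3 ang.py .5091 -.0024 255.7 209.8 251.5 216.3 251.5 216.3
```

```text
pin 0.0545 -25.02
mark in 0.0725 -25.51
mark out 0.0725 -25.51
```

Emit:
{"op": "move_arm", "data": {
  "motion": [
    [-0.6,0,0,0,0,0,0.3],
    [-0.7,0,0,0,0,0,0.3],
    [-0.7,0,0,0,0,0,0.3],
    [-0.7,0,0,0,0,0,0.3],
    [-0.7,0,0,0,0,0,0.3],
    [0,0,0,0,0,0,0.3],
    [0,0,0,0,0,0,0.3],
    [0,0,0,0,0,0,0.3]
  ]
}}

```text
time_s: 20.95
eef_pos: [0.6428, -0.0497, 0.1614]
eef_rot: [-0.001, 0.139, 0.99, 0.0]
wrist_force: [0.0, -0.5, -0.6]
opening: 0.301
```

```bash
bash look.sh w9;python3 - <<'E'
from bench import camera
import cv2
p,d=camera("top");cv2.imwrite("pics/t9raw.png",p[:,:,::-1]);cv2.imwrite("pics/t9.png",cv2.resize(p[125:245,220:320,::-1],None,fx=5,fy=5,interpolation=cv2.INTER_CUBIC))
E
```

```text
t 20.95 r 0.1413 ang -19.23 yaw -15.96 z 0.1614 F tool [-0.13 -0.43  0.56] tilt [-0.002  0.001 -1.   ] T [0.023 0.02  0.021]
Ftan at pin -0.44
20.95 [ 0.6428 -0.0497  0.1614] [ 0.   -0.45 -0.56]
lugtop [458.75752845 118.3146292 ]
mark [377.41449383 155.39287737]
lower [ 0.5103 -0.0029] 0.0742 70
window [ 0.5101 -0.0027] 0.0309 83
iris [ 0.5103 -0.0027] 0.0446 88
```

View pics/w9.png

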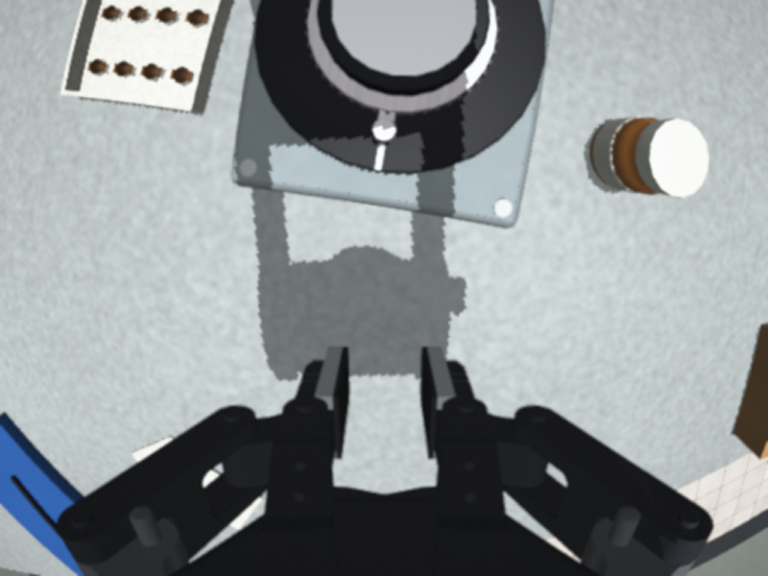

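View pics/t9.png

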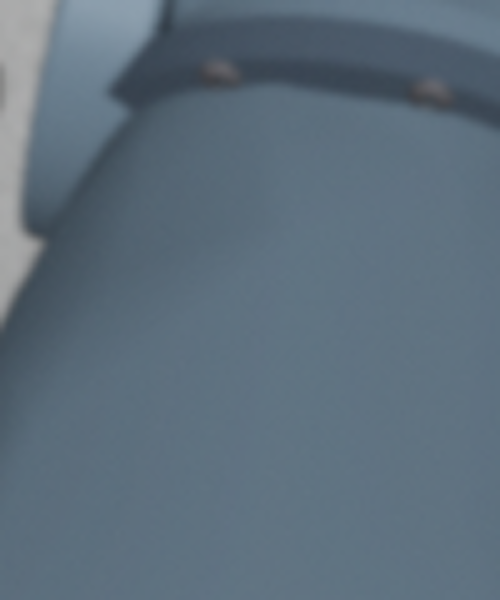

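The wrist view now shows the pin top at about (384,131) and the white mark running from (381,146) to (379,170), so they nearly line up. I'll zoom in and measure.

```bash
python3 - <<'E'
import cv2,numpy as np
g=cv2.imread("pics/raw_w9.png")
cv2.imwrite("pics/w9z.png",cv2.resize(g[65:125,220:290],None,fx=10,fy=10,interpolation=cv2.INTER_NEAREST))
E
```

```text
(no output)
```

View pics/w9z.png

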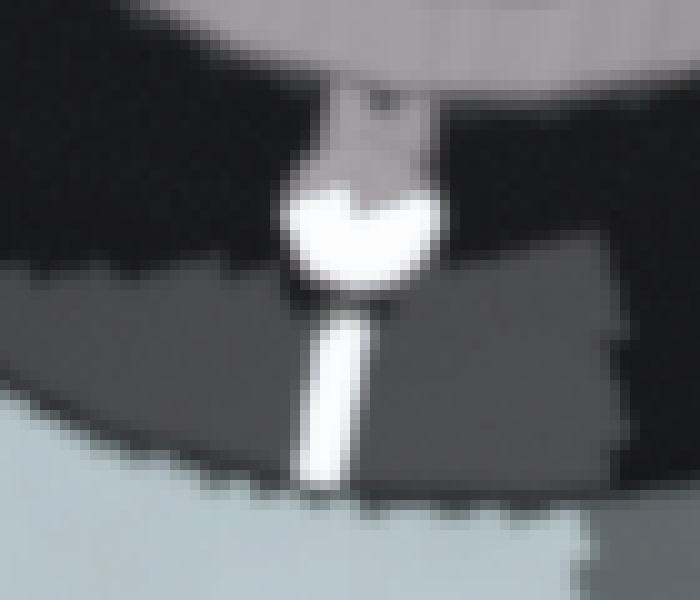

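```bash
python3 ang.py .5102 -.0027 255.7 86.2 253.8 96.5 251.7 112.7; python3 ang.py .5098 -.0027 255.7 86.2 253.8 96.5 251.7 112.7
```

```text
pin 0.0553 -24.78
mark in 0.0614 -25.27
mark out 0.0737 -24.94
pin 0.0557 -24.61
mark in 0.0618 -25.11
mark out 0.074 -24.81
```

Emit:
{"op": "move_arm", "data": {
  "motion": [
    [0,0,-1,0,0,0,0.3],
    [0,0,-1,0,0,0,0.3],
    [0,0,-1,0,0,0,0.3],
    [0,0.9,0,0,0,0,0.3],
    [0,1,0,0,0,0,0.3],
    [0,1,0,0,0,0,0.3],
    [0,1,0,0,0,0,0.3],
    [0,1,0,0,0,0,0.3]
  ]
}}

```text
time_s: 21.85
eef_pos: [0.6773, 0.0687, 0.2375]
eef_rot: [0.0, 0.139, 0.99, -0.0]
wrist_force: [-0.6, 0.4, -0.2]
opening: 0.299
```

Emit:
{"op": "move_arm", "data": {
  "motion": [
    [0,1,0,0,0,0,0.3],
    [0,1,0,0,0,0,0.3],
    [0,1,0,0,0,0,0.3],
    [0,1,0,0,0,0,0.3],
    [0,1,0,0,0,0,0.3],
    [0,1,0,0,0,0,0.3],
    [0,0,0,0,0,0,0.3],
    [0,0,0,0,0,0,0.3]
  ]
}}

```text
time_s: 22.65
eef_pos: [0.7184, 0.2122, 0.2371]
eef_rot: [-0.0, 0.138, 0.99, -0.0]
wrist_force: [0.5, -0.1, -0.2]
opening: 0.3
```

```bash
python3 - <<'E'
from bench import camera,camera_info,telemetry
from h import *
p,d=camera("top");p=p[:,:,::-1].copy();cv2.imwrite("pics/t10raw.png",p);cv2.imwrite("pics/t10.png",cv2.resize(p[125:255,190:390],None,fx=4,fy=4,interpolation=cv2.INTER_CUBIC))
s,d=camera("scene");s=s[:,:,::-1].copy();cv2.imwrite("pics/s10raw.png",s);cv2.imwrite("pics/s10.png",cv2.resize(s[140:250,110:320],None,fx=3.8,fy=3.8,interpolation=cv2.INTER_CUBIC))
print(telemetry.get_obs()["time_s"],telemetry.get_obs()["eef_pos"])
g=cv2.cvtColor(p,cv2.COLOR_BGR2GRAY);print(g[148:168,270:294])
E
```

```text
22.75 [0.71858022 0.21089855 0.23725293]
[[146 146 145 146 147 148 151 155 157 159 161 161 162 162 161 161 159 156
  154 149 143 142 143 148]
 [107 107 109 111 116 121 128 135 142 149 154 158 160 161 162 162 162 162
  160 157 152 148 143 140]
 [ 68  71  72  74  79  84  90  96 106 119 133 143 149 155 159 161 161 162
  162 161 159 157 153 147]
 [ 60  60  62  62  63  64  65  65  73  83  95 106 121 137 148 155 158 160
  161 162 161 160 159 156]
 [ 61  60  61  60  60  60  59  60  61  63  65  73  89 116 141 151 149 153
  159 161 162 161 161 159]
 [ 59  59  60  59  60  59  60  60  60  58  58  65  86 127 158 159 140 135
  146 155 158 159 160 160]
 [ 61  59  61  61  60  59  60  59  60  60  62  75 108 151 173 163 126 105
  118 135 146 154 158 160]
 [ 62  60  60  60  61  61  61  60  61  66  82 106 139 169 177 154 108  78
   85 101 118 135 149 158]
 [ 61  60  60  61  60  60  60  60  65  89 126 155 175 185 175 139  89  65
   64  70  85 107 130 148]
 [ 62  61  62  61  60  61  60  62  75 114 162 191 202 199 179 132  81  60
   59  60  65  77 101 128]
 [ 62  61  61  61  62  62  62  64  80 126 175 203
[... 261 characters left out ...]
88  84  81  75  70  67  78 103 123 135 145 148 135 109  79  65  61
   60  60  59  59  60  59]
 [150 144 136 129 120 104  94 108 141 162 164 154 132 100  74  65  60  60
   59  61  60  61  59  60]
 [192 187 180 176 169 157 148 150 169 189 192 181 151 104  69  61  61  61
   60  59  61  60  61  59]
 [191 189 187 188 190 189 187 185 188 195 196 180 144  96  67  62  61  60
   61  59  59  60  61  60]
 [148 148 151 161 172 181 188 192 196 199 194 174 134  93  70  62  61  60
   60  61  60  59  61  61]
 [ 90  90  95 108 122 136 149 164 181 193 195 184 159 127  96  73  65  62
   60  61  60  60  61  60]
 [ 83  82  82  82  83  85  94 112 138 163 182 190 186 170 140 105  76  63
   61  61  60  60  61  61]]
```

View pics/t10.png

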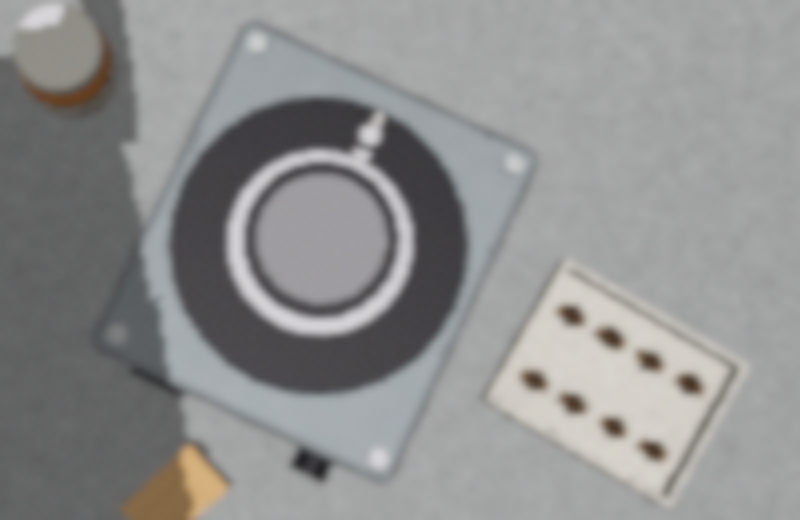

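View pics/s10.png

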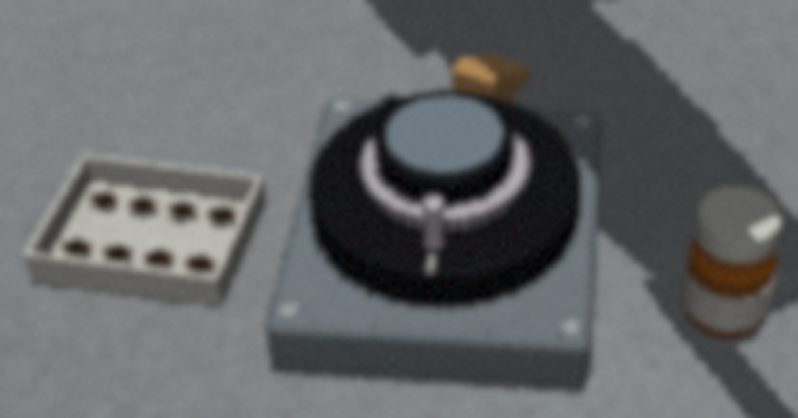

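```bash
python3 - <<'E'
from h import *
from bench import camera_info
i=camera_info("top");o=np.array([.5094,-.0032])
g=cv2.cvtColor(cv2.imread("pics/t10raw.png"),cv2.COLOR_BGR2GRAY);g0=cv2.cvtColor(cv2.imread("pics/top0.png"),cv2.COLOR_BGR2GRAY)
c=cent(g,(277,156,287,161),65);a=onplane(i,*c,.092)[:2]-o;print("pin",c,np.hypot(*a),np.degrees(np.arctan2(a[1],a[0])))
# mark from first picture, rows 154-158 (dark surroundings)
for v in range(154,160):
    w=np.clip(g0[v,279:287].astype(float)-(48 if v>155 else 60),0,None);u=(w*np.arange(279,287)).sum()/w.sum()
    a=onplane(i,u,v,.06)[:2]-o;print("mark",v,round(u,2),np.hypot(*a).round(4),np.degrees(np.arctan2(a[1],a[0])).round(2))
A=np.linspace(0,2*np.pi,120,endpoint=False)
print(robust(edge(i,g,o,.072,.040,.050,-1,A)),robust(edge(i,g,o,.06,.066,.084,1,A)))
b0=cv2.imread("pics/top0.png").astype(int);b=cv2.imread("pics/t10raw.png").astype(int)
E
```

```text
pin (np.float64(282.1439330543933), np.float64(158.0186889818689)) 0.055659807181760036 -24.87985380075926
mark 154 284.16 0.0703 -25.02
mark 155 283.8 0.0682 -25.18
mark 156 283.34 0.066 -25.22
mark 157 283.01 0.0639 -25.45
mark 158 282.79 0.0618 -25.88
mark 159 282.68 0.0599 -26.52
(array([ 0.50956547, -0.00330983]), np.float64(0.04589820199705827), 104) (array([ 0.50925443, -0.00328288]), np.float64(0.07356484495123193), 99)
```

```bash
python3 -c "
from bench import job;print(job.hand_in())"
```

```text
the job is handed in; nothing more can be done
None
```

The iris ring is re-zeroed: I turned it clockwise to the stop, held it there, and brought the lug back to the white mark. The job is handed in with the arm clear of everything.

- **Finding the stop:** I pushed the lug with the partly open jaws straddling the pin, never gripping it. The stop came up at about −0.75 rad, inside the given range.
- **Holding it:** the force at the lug read 9.5 to 10.6 N for about 1.3 s. Just before that it briefly read 11.4 N, the highest of the job and well under the 18 N limit. The force readings are noisy by roughly 0.5 N.
- **Force not explained:** the tool also read a downward pull of about 6 N and a sideways force of about 2 to 3 N during the hold. I took these to be friction on the pad, but did not confirm it.
- **Lining up:** with the arm clear, the last wrist-camera view put the lug at −24.7° and the mark at −25.05°. The top camera put the lug at −24.9°, against −25.2° for the mark in its first picture. Both say the lug is about 0.3° (0.3 mm) anticlockwise of the mark, so I left it.
- **Surroundings:** by eye, the tray, jar and block sit where they started in the last top and scene pictures. I saw no sign of contact with the fixed rings, and the fingertips were planned to stay about 15 mm above the lower one.

The clock read about 23 s at hand-in, out of the 69 s allowed.

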